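# Close the fuse lid and offer up the cover plate

### The arm

A 7-joint arm with a two-finger parallel gripper is mounted at the origin on the work surface. World frame = base frame: x ahead of the robot, y to its left, z up, the work surface at z = 0. Lengths are in m, angles in rad, forces in N, time in s.
With the tool pointing down it reaches from about 0.425 to 0.925 m from the base axis. Payload 6.8 kg.
Tool frame: the origin (TCP) lies midway between the tips of the shut fingers; the grasp point (between the pads) lies 19 mm behind it; y points along the fingers, z is the direction in which the jaws open and shut, and the axes are right-handed (so a half turn about y gives the same grasp; the last joint's range is limited). The gripper opens to 88 mm and grips with 3 to 60 N. Pads are 20 mm wide; open, the fingers measure 115 mm over their backs; the gripper's body (75 mm by 178 mm) begins 61 mm behind the grasp point.
Start: joints at [-1.347, 0.477, 0.022, 1.555, -0.011, 1.109, -0.083], TCP at [0.22, 0.638, 0.223] pointing down, gripper open.
Joint ranges: [-2.96, 2.96], [-0.34, 2.1], [-1.41, 1.46], [0.24, 2.44], [-1.37, 4.51], [0.17, 1.92], [-2.96, 2.96]. Speed limits (rad/s): [2.39, 2.39, 3.14, 3.14, 3.14, 3.14, 3.14].

### API

Orientations are given as a unit quaternion [x, y, z, w].
In Python, from cell import robot gives the robot as it stands. The module is installed in compiled form; this text tells all that it offers.
- The arm moves only by the tool servo_tool, never from a script. Its arguments are lists of equal length, an entry for each row: "dr": the turn, a rotation vector about the tool's x, y, z in degrees, a list of three; "slide": the shift along the tool's x, y, z in units of 25 mm (1.0 is 25 mm), a list of three; "jaw": the gripper's target within -1 to 1 (fully open at 1, half-way at 0, shut at -1). A call has 1 to 20 rows; each row shifts and turns the commanded pose from where the row before left it, along the tool's axes as they then stand; what a row does not reach is not made up. A row lasts 1/8 s, in which the tool goes at most 62.5 mm and 10.7 degrees, less where a joint would pass 70% of its speed; a pose out of reach is approached as far as the arm can. A call is refused whole if a number of a shift passes 1 or a number of a turn 10.7, either way. A call with a gripper value outside its range is refused whole. The fingers move at their own pace and stop on an object; "force" is the grip in N (left out, the last holds). Time passes only in rows, so rows that do not move let the fingers close. It gives the time, the measured TCP pose, the force and the opening at its end, in the units of the state.
- robot.sense(): the state, without advancing time (a new reading comes with each control period).
- robot.camera(name): name is "scene" or "top" or "wrist"; returns the picture (400x640x3 uint8, red, green, blue); there is no depth.
- robot.calibration(name): a dict with "fx", "fy", "cx", "cy" (pixels), "rvec" (rotation vector, rad) and "tvec" (3), from world to camera coordinates, as OpenCV has them; the wrist camera has in their place "tool_from_camera" (4x4, takes a point from camera to tool coordinates, whose origin is the TCP and whose axes are the tool frame's). Camera axes: x right, y down, z forward; pixel columns grow to the right and rows downward; lengths in m; the calibration is good to about 2 mm. A picture is of the moment at which its call begins: read the wrist's pose just before it. calibration takes no time and is no camera call.
- robot.job_done(): hands the job in, once; it reports no verdict.
Trained networks look in the newest picture that a camera, given by its name, has taken for a name from the list of things; names that differ only in an ending like _2 or _b are one class to them, and where a whole thing is asked for, a point or a joint stands for the part that bears it (a point fixed in the world has none). Each returns a list of dicts, best first, with "conf" (0 to 1); they miss things now and then, are a little off and sometimes report something else, mostly with a low value. They report only what shows in the picture. A call takes as long as a camera call.
- robot.trace(camera, thing): "region" (400x640 bool, what is visible of it) and "location" ([column, row] in pixels, amid what is visible of it).
- robot.spot_point(camera, thing): "location" ([column, row] in pixels: a listed point, or the origin of a listed thing).
The state is a dict: "time": time; "qpos": joint angles; "joint_vel": joint speeds; "tau": joint torques, N m; "eef_pos": TCP position; "tcp_rot": TCP orientation; "force": force on the tool from outside, world axes, zero at the start; "wrist_torque": the same for the moment, N m; "finger_gap": opening from 0.0 (shut) to 1.0 (fully open).
Only numpy, scipy, OpenCV 4.12 (cv2) and the standard library are available. Lean on these libraries where they do the work, as an engineer would, in place of code of your own. Each camera call takes 0.05 s, during which the arm holds its last target.

### The job

Lower the orange fuse lid of the white drive unit fully shut without slamming it; then pick up the lime cover plate by its handle and hold it level over the unit, hovering about 20 mm above the four brass standoffs, each threaded hole centred in view through a plate hole so that a colleague can start the screws. Never let the plate touch the unit, leave everything else on the bench where it is, and finish while still holding the plate there, motionless.

Things in the scene. Friction and masses are not known exactly. Their poses are not given: they have to be found in the camera images.
- unit: White drive unit fixed to the bench, 190 x 160 x 80 mm high; origin under its centre, z up, x along the 190 mm side, pointing away from the robot within 0.5 rad. A fuse well in its top has the orange lid, hinged on the +x side parallel to y. Four brass standoffs, 16 mm across, stand on the top at x +-60, y +-48 mm; their tops, 90 mm above the bench, have threaded holes (7 mm black discs).
- lid (a joint): Angle of the orange lid, a plain flap 92 mm from hinge to free edge, 72 mm wide, 6 mm thick. 0 = shut, flat on the unit, outer face 86 mm above the bench, free edge towards unit -x; 1.57 = upright over the hinge; starts 1.0 to 1.4. Stiff friction hinge: stays where left, moves at 0.12 N m (about 2 N near the free edge). Can be pushed shut from behind with closed fingers.
- lid_hinge (a point): Point on the hinge axis at the middle of the lid's width: 46 mm towards unit +x from the unit's centre, 80 mm above the bench. The inner face of the lid passes through the axis; the outer face lies 6 mm off it.
- thread_a (a point): Centre of the top of the standoff at unit (+60, +48, 90) mm.
- thread_c (a point): Centre of the top of the diagonally opposite standoff at unit (-60, -48, 90) mm.
- plate: Lime cover plate, loose, flat on the bench, 150 x 126 x 6 mm, about 0.3 kg; origin at the centre of its underside, z up, x along the 150 mm side. Through holes 14 mm across at x +-60, y +-48 mm, the same pattern as the standoffs: fits either way round (half turn about z). A black bow handle stands on its middle.
- grip (a point): Centre of the bar of the plate's handle, 38 mm above the plate's underside. The bar is 92 mm long along plate x, 14 mm wide (plate y), 16 mm high; 24 mm of free space between it and the plate. Grip it across, from above.
- hole_a (a point): Centre of the plate hole at plate (+60, +48) mm, at the underside.
- hole_c (a point): Centre of the diagonally opposite plate hole at plate (-60, -48) mm, at the underside.
- screw_cup: Steel cup of screws, 64 mm across, 40 mm high; origin under its centre. Leave alone.
- driver: Blue-handled screwdriver lying on the bench. Leave alone.
- wrench: Steel wrench lying on the bench. Leave alone.
- flask: Small amber bottle, 36 mm across, 75 mm high; origin under its centre. Leave alone.
- offcut: Aluminium block 70 x 50 x 30 mm; origin under its centre. Leave alone.

How it is judged:
On the way, in this order (a step that is already met when the one before it is completed fails the run):
1. the lid is fully shut (value of joint lid below 0.06 rad), for 0.2 s.
2. the plate is lifted off the bench in the fingers (height (world z) of grip above 0.09 m and contact force between the fingers and plate above 1 N), for 0.2 s.
At the end, for the whole second after the job is handed in: The lid is shut (within 0.06 rad); the plate is held in the fingers, level within 0.06 rad, still, its underside 8 to 35 mm above the standoffs and touching nothing of the unit, with the diagonal holes within 4 mm horizontally of the threaded holes (either way round) (value of joint lid below 0.06 rad and ((horizontal distance between hole_a and thread_a below 0.004 m and horizontal distance between hole_c and thread_c below 0.004 m) or (horizontal distance between hole_a and thread_c below 0.004 m and horizontal distance between hole_c and thread_a below 0.004 m)) and z of hole_a in the frame of thread_a between 0.008 and 0.035 m and z of hole_c in the frame of thread_a between 0.008 and 0.035 m and angle between plate's own z axis and vertical below 0.06 rad and linear speed of plate below 0.02 m/s and angular speed of plate below 0.1 rad/s and contact force between the fingers and plate above 1 N and contact force between plate and unit below 0.1 N); the arm keeps its last pose, push and grip.
It fails at once if the plate touches the unit (contact force between plate and unit above 1 N).
It fails at once if the lid is slammed (closing faster than 3 rad/s) (velocity of joint lid below -3 rad/s).
It fails at once if another thing on the bench is displaced by more than 25 mm (distance of any of screw_cup, driver, wrench, flask, offcut from where it was at the start of the episode above 0.025 m).
It also fails if it takes over 69 s, if anything falls off the work surface, if the arm or the gripper's body presses on something with over 40 N, if the wrist force passes 120 N, or if a joint passes its speed limit or range.

## Working session

There is one attempt and no reset: what is moved stays moved. The work goes in short steps, Python scripts to look and compute and a tool call to move; the robot and the scene stay as the last step left them, time stands still between calls to the robot, and variables do not carry over. Pictures are saved under pics/ and viewed, and the job is handed in when it is done.

Besides the shell and the picture viewer there is one more tool, called after "Emit:" as name(argument=value, ...), one argument or row to a line, values as JSON. servo_tool: Moves the arm, as the interface text tells. Its arguments: {"type":"object","properties":{"dr":{"type":"array","items":{"type":"array","items":{"type":"number"}}},"slide":{"type":"array","items":{"type":"array","items":{"type":"number"}}},"jaw":{"type":"array","items":{"type":"number"}},"force":{"type":"number"}},"required":["dr","slide","jaw"]}

```bash
mkdir -p pics; ls; python3 - <<'E'
from cell import robot
import cv2,numpy as np
s=robot.sense()
for k,v in s.items(): print(k,np.round(v,3))
for c in ["scene","top","wrist"]:
    im=robot.camera(c); cv2.imwrite(f"pics/{c}0.png",im[:,:,::-1]); print(c,robot.calibration(c))
for c in ["scene","top"]:
    for t in ["unit","plate","lid_hinge","thread_a","thread_c","grip","hole_a","hole_c","screw_cup","flask","offcut","driver","wrench"]:
        print(c,t,[(np.round(d["location"],1).tolist(),round(d["conf"],2)) for d in robot.spot_point(c,t)][:4])
print(robot.sense()["time"])
E
```

```text
pics
time 0.0
qpos [-1.347  0.478  0.022  1.556 -0.011  1.109 -0.083]
joint_vel [ 0.001  0.001 -0.001  0.002  0.002 -0.001 -0.   ]
tau [ 1.0000e-03 -5.8286e+01  1.5350e+00 -2.7261e+01 -5.4000e-02  1.7000e-02
  0.0000e+00]
eef_pos [0.22  0.638 0.222]
tcp_rot [ 0.698 -0.117  0.117 -0.697]
force [-0.468  0.163  0.404]
wrist_torque [ 0.007 -0.004 -0.013]
finger_gap 1.001
scene {'fx': 505.9140565217572, 'fy': 505.9140565217572, 'cx': 322.04636966028875, 'cy': 195.5427977135631, 'rvec': array([ 1.86586965,  1.78116306, -0.61324538]), 'tvec': array([-0.03005961, -0.38083895,  1.75845008])}
top {'fx': 453.25985372281656, 'fy': 453.25985372281656, 'cx': 318.59954131273696, 'cy': 199.41057367896883, 'rvec': array([ 2.19054028, -2.21396707,  0.05104569]), 'tvec': array([-0.01136004,  0.553478  ,  1.43611509])}
wrist {'fx': 303.4896621299076, 'fy': 303.4896621299076, 'cx': 318.0993406551657, 'cy': 194.5296974272164, 'tool_from_camera': array([[-6.95489595e-04,  9.62462746e-01,  2.71412929e-01,
        -7.37964232e-02],
       [-5.47572402e-04, -2.71413321e-01,  9.62462731e-01,
        -1.6188037
[... 809 characters left out ...]
ene wrench [([163.0, 228.8], 0.76)]
top unit [([388.8, 189.3], 0.72), ([445.1, 189.1], 0.18)]
top plate [([243.3, 195.7], 0.8)]
top lid_hinge [([398.8, 169.6], 0.75)]
top thread_a [([379.1, 166.2], 0.81), ([402.0, 210.3], 0.7)]
top thread_c [([379.1, 166.2], 0.81), ([402.0, 210.3], 0.7)]
top grip [([241.4, 194.9], 0.95)]
top hole_a [([223.2, 183.8], 0.87), ([267.8, 206.6], 0.86)]
top hole_c [([223.2, 183.8], 0.87), ([267.8, 206.6], 0.86)]
top screw_cup [([304.7, 140.0], 0.84)]
top flask [([313.8, 239.1], 0.53), ([443.2, 250.1], 0.28), ([307.9, 139.4], 0.18)]
top offcut [([443.3, 250.4], 0.82), ([239.6, 198.2], 0.47)]
top driver [([174.1, 193.3], 0.6)]
top wrench [([443.5, 188.3], 0.81)]
1.45
```

View pics/top0.png

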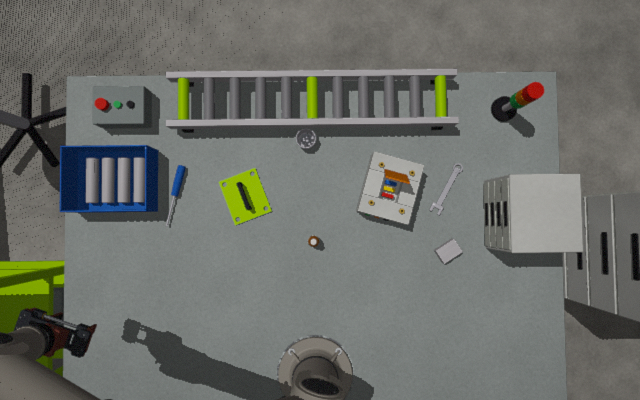

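View pics/scene0.png

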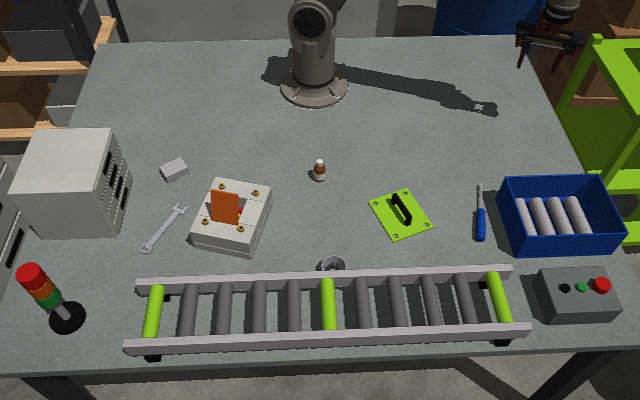

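```bash
cat > h.py <<'E'
from cell import robot
import cv2,numpy as np
from scipy.spatial.transform import Rotation as R
def ray(cam,uv,s=None):
    c=robot.calibration(cam)
    d=np.array([(uv[0]-c['cx'])/c['fx'],(uv[1]-c['cy'])/c['fy'],1.])
    if cam=='wrist':
        s=s or robot.sense(); T=c['tool_from_camera']; Rt=R.from_quat(s['tcp_rot']).as_matrix()
        return s['eef_pos']+Rt@T[:3,3], Rt@T[:3,:3]@d
    M=R.from_rotvec(c['rvec']).as_matrix(); return -M.T@c['tvec'], M.T@d
def atz(cam,uv,z,s=None):
    o,d=ray(cam,uv,s); return o+d*(z-o[2])/d[2]
def proj(cam,P,s=None):
    c=robot.calibration(cam); P=np.atleast_2d(P)
    if cam=='wrist':
        s=s or robot.sense(); T=c['tool_from_camera']; Rt=R.from_quat(s['tcp_rot']).as_matrix()
        q=((P-s['eef_pos'])@Rt-T[:3,3])@T[:3,:3]
    else: q=P@R.from_rotvec(c['rvec']).as_matrix().T+c['tvec']
    return np.c_[q[:,0]/q[:,2]*c['fx']+c['cx'],q[:,1]/q[:,2]*c['fy']+c['cy']]
def show(im,name,crop=None,k=1):
    if crop: im=im[crop[1]:crop[3],crop[0]:crop[2]]
    cv2.imwrite(f"pics/{name}.png",cv2.resize(im[:,:,::-1],None,fx=k,fy=k,interpolation=cv2.INTER_CUBIC))
E
python3 - <<'E'
from h import *
print('threads top',[atz('top',p,.09).round(4) for p in ([379.1,166.2],[402,210.3])])
print('threads scene',[atz('scene',p,.09).round(4) for p in ([239.9,225.5],[224.4,186.4])])
print('hinge',atz('top',[398.8,169.6],.08),atz('scene',[223.9,220.3],.08))
print('holes top',[atz('top',p,.006).round(4) for p in ([223.2,183.8],[267.8,206.6])])
print('holes scene',[atz('scene',p,.006).round(4) for p in ([373,204.2],[425.1,225.5])])
print('grip',atz('top',[241.4,194.9],.038),atz('scene',[401.6,205.8],.038))
print('unit',atz('top',[388.8,189.3],0),'cup',atz('top',[304.7,140],0),'flask',atz('top',[313.8,239.1],0),'offc',atz('top',[443,250],0))
im=cv2.imread('pics/top0.png')[:,:,::-1]; show(im,'top0c',(340,110,480,270),5) 
im=cv2.imread('pics/scene0.png')[:,:,::-1]; show(im,'sc0c',(140,130,290,250),5) 
E
```

```text
threads top [array([ 0.6489, -0.2014,  0.09  ]), array([ 0.5145, -0.2684,  0.09  ])]
threads scene [array([ 0.6475, -0.2107,  0.09  ]), array([ 0.5173, -0.2587,  0.09  ])]
hinge [ 0.63898309 -0.26282749  0.08      ] [ 0.62226104 -0.25403279  0.08      ]
holes top [array([0.6069, 0.2883, 0.006 ]), array([0.5322, 0.1457, 0.006 ])]
holes scene [array([0.53  , 0.1477, 0.006 ]), array([0.6094, 0.2822, 0.006 ])]
grip [0.56892539 0.22473939 0.038     ] [0.56326235 0.21990962 0.038     ]
unit [ 0.58406077 -0.24403404  0.        ] cup [0.74678343 0.0256315  0.        ] flask [ 0.42655175 -0.00053742  0.        ] offc [ 0.38715738 -0.41467025  0.        ]
```

View pics/top0c.png

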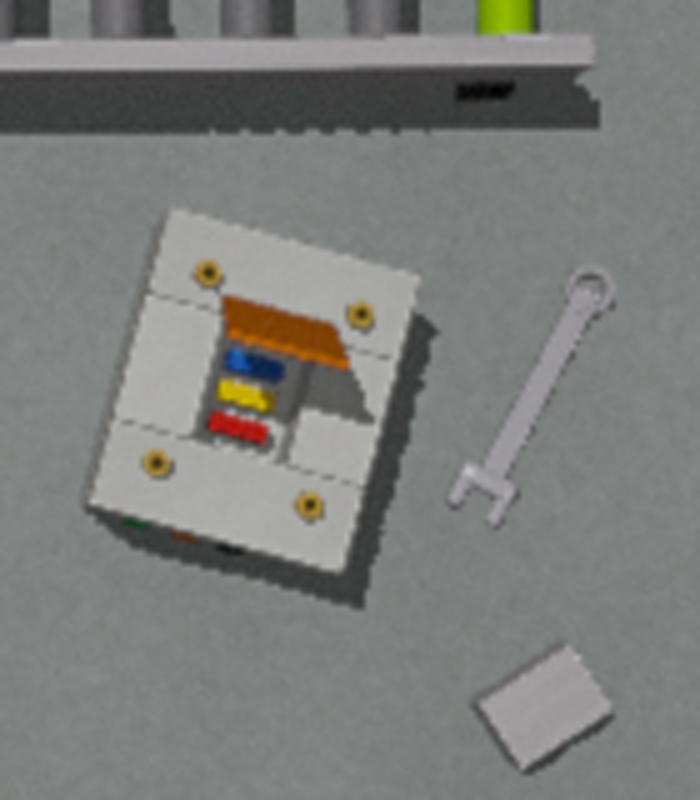

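View pics/sc0c.png

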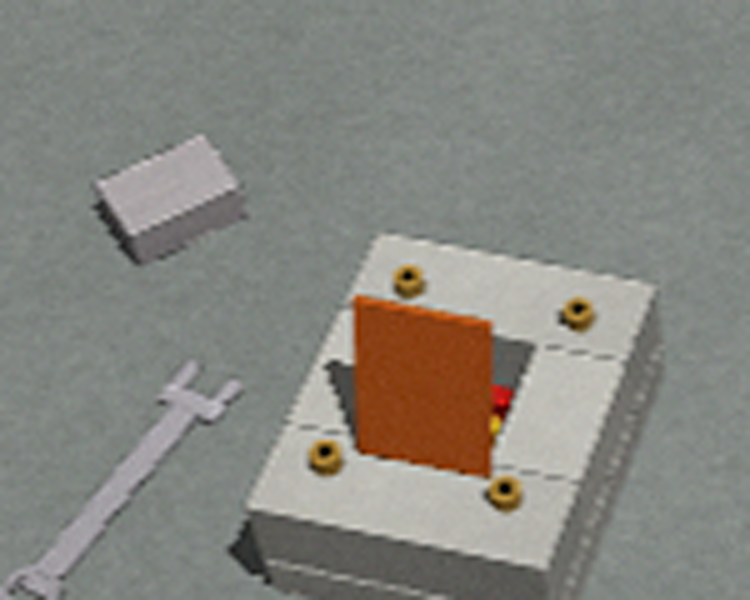

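```bash
cat > fit.py <<'E'
from h import *
from scipy.optimize import least_squares
S=np.array([[60,48],[60,-48],[-60,-48],[-60,48]])/1000.
def pts(p,z): c,s=np.cos(p[2]),np.sin(p[2]); return np.c_[S@np.array([[c,s],[-s,c]])+p[:2],np.full(4,z)]
def fit(obs,z,p0,s=None):
    f=lambda p: np.concatenate([(proj(c,pts(p,z),s)-np.array(o)).ravel() for c,o in obs])
    r=least_squares(f,p0); return r.x,np.abs(r.fun).max(),r.fun.round(1)
E
python3 - <<'E'
from fit import *
T=[[381.6,164.6],[412,173.2],[401.8,211.2],[371.4,202.6]]
C=[[241,228.4],[205.2,221.4],[221.6,186],[255.6,192.8]]
# rough nms check
p0=[.58,-.24,-.26]
for o in ([('top',T)],[('scene',C)],[('top',T),('scene',C)]):
    print('unit',fit(o,.09,p0))
p,_,_=fit([('top',T),('scene',C)],.09,p0)
# lid angle: project free edge corners
for th in (1.0,1.1,1.2,1.3,1.4):
    c,s=np.cos(p[2]),np.sin(p[2])
    P=[]
    for y in (36,-36):
        for n in (0,6):
            x=46-92*np.cos(th)+n*np.sin(th); z=80+92*np.sin(th)+n*np.cos(th)
            P.append([p[0]+(c*x-s*y)/1e3,p[1]+(s*x+c*y)/1e3,z/1e3])
    print(th,((proj('scene',P)-[140,130])*5).round(0).tolist(),((proj('top',P)-[340,110])*5).round(0).tolist())
s=robot.sense(); print(R.from_quat(s['tcp_rot']).as_matrix().round(3))
im=cv2.imread('pics/top0.png')[:,:,::-1]; show(im,'top0p',(200,150,300,250),6)
im=cv2.imread('pics/scene0.png')[:,:,::-1]; show(im,'sc0p',(350,170,450,250),7)
E
```

```text
unit (array([ 0.58267227, -0.23850492, -0.28206946]), np.float64(0.20582329996284443), array([ 0. ,  0. ,  0.2, -0.1,  0. ,  0. , -0.2,  0.1]))
unit (array([ 0.58644521, -0.23687278, -0.27956579]), np.float64(0.2611414799181375), array([ 0.1,  0.3, -0.2, -0. , -0.1, -0. ,  0.2, -0.3]))
unit (array([ 0.58437347, -0.23766954, -0.28051964]), np.float64(0.8377126581282539), array([-0.3, -0.5, -0.2, -0.7, -0.2, -0.6, -0.5, -0.4, -0.2, -0.4, -0.4,
       -0.7, -0.3, -0.6, -0.1, -0.8]))
1.0 [[507.0, 306.0], [503.0, 309.0], [370.0, 279.0], [366.0, 283.0]] [[214.0, 368.0], [217.0, 359.0], [335.0, 401.0], [338.0, 393.0]]
1.1 [[501.0, 312.0], [496.0, 317.0], [363.0, 285.0], [358.0, 290.0]] [[219.0, 354.0], [222.0, 345.0], [340.0, 387.0], [344.0, 378.0]]
1.2 [[494.0, 320.0], [490.0, 326.0], [356.0, 293.0], [351.0, 299.0]] [[224.0, 339.0], [227.0, 330.0], [345.0, 373.0], [349.0, 363.0]]
1.3 [[488.0, 330.0], [483.0, 337.0], [349.0, 303.0], [344.0, 310.0]] [[229.0, 324.0], [232.0, 314.0], [350.0, 358.0], [354.0, 348.0]]
1.4 [[481.0, 341.0], [477.0, 349.0], [341.0, 314.0], [336.0, 322.0]] [[233.0, 309.0], [236.0, 299.0], [355.0, 342.0], [358.0, 332.0]]
[[ 0.945 -0.     0.326]
 [-0.326 -0.     0.945]
 [-0.    -1.    -0.   ]]
```

Emit:
servo_tool(
  dr=[
    [0,-2.9,0],
    [0,0,0],
    [0,0,0],
    [0,0,0],
    [0,0,0],
    [0,0,0],
    [0,0,0],
    [0,0,0],
    [0,0,0],
    [0,0,0],
    [0,0,0],
    [0,0,0],
    [0,0,0],
    [0,0,0],
    [0,0,0],
    [0,0,0],
    [0,0,0],
    [0,0,0],
    [0,0,0],
    [0,0,0],
  ],
  slide=[
    [0,0,0],
    [0.9,0,-0.98],
    [0.9,0,-0.98],
    [0.9,0,-0.98],
    [0.9,0,-0.98],
    [0.9,0,-0.98],
    [0.9,0,-0.98],
    [0.9,0,-0.98],
    [0.9,0,-0.98],
    [0.9,0,-0.98],
    [0.9,0,-0.98],
    [0.9,0,-0.98],
    [0.9,0,-0.98],
    [0.9,0,-0.98],
    [0.9,0,-0.98],
    [0.9,0,-0.98],
    [0.9,0,-0.98],
    [0.9,0,-0.98],
    [0.9,0,-0.98],
    [0.9,0,-0.98],
  ],
  jaw=[-1,-1,-1,-1,-1,-1,-1,-1,-1,-1,-1,-1,-1,-1,-1,-1,-1,-1,-1,-1],
)

```text
time: 3.95
eef_pos: [0.5019, 0.0714, 0.2229]
tcp_rot: [-0.7, 0.099, -0.099, 0.7]
force: [-0.7, -0.3, -0.6]
finger_gap: 0.009
```

View pics/top0p.png

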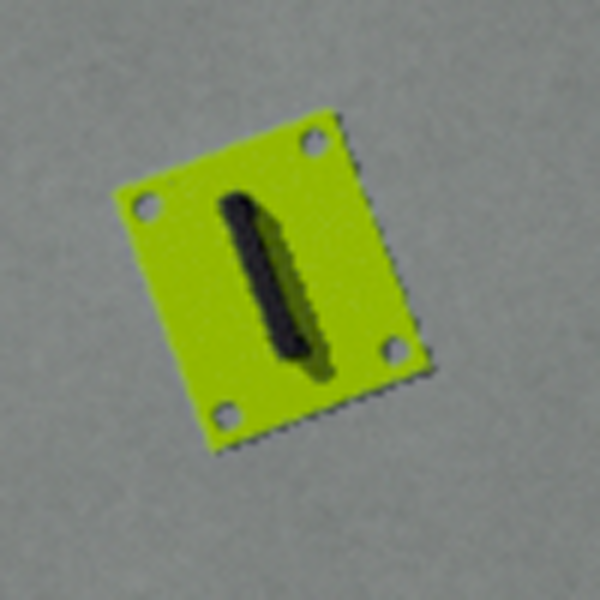

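View pics/sc0p.png

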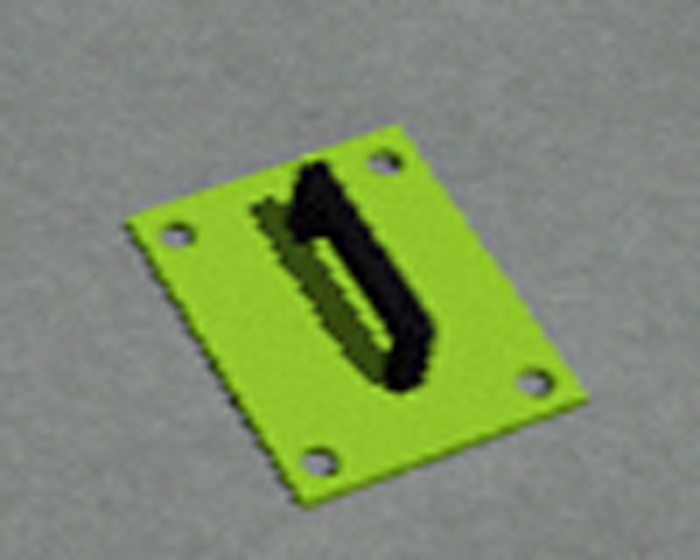

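Emit:
servo_tool(
  dr=[
    [0,0,0],
    [0,0,0],
    [0,0,0],
    [0,0,0],
    [0,0,0],
    [0,0,0],
    [0,0,0],
    [0,0,0],
    [0,0,0],
    [0,0,0],
    [0,0,0],
    [0,0,0],
    [0,0,0],
  ],
  slide=[
    [0.8,0,-0.914],
    [0.8,0,-0.914],
    [0.8,0,-0.914],
    [0.8,0,-0.914],
    [0.8,0,-0.914],
    [0.8,0,-0.914],
    [0.8,0,-0.914],
    [0.8,0,-0.914],
    [0.8,0,-0.914],
    [0.8,0,-0.914],
    [0.8,0,-0.914],
    [0.8,0,-0.914],
    [0,0,0],
  ],
  jaw=[-1,-1,-1,-1,-1,-1,-1,-1,-1,-1,-1,-1,-1],
)

```text
time: 5.58
eef_pos: [0.6557, -0.2604, 0.2224]
tcp_rot: [0.701, -0.1, 0.1, -0.699]
force: [-0.7, 1.0, 0.5]
finger_gap: 0.006
```

```bash
python3 - <<'E'
from fit import *
T=np.array([[147,207],[314,141],[396,349],[228,415]])/6+[200,150]
C=np.array([[537,382],[320,462],[179,236],[386,161]])/7+[350,170]
p0=[.57,.22,.3]
for o in ([('top',T)],[('scene',C)],[('top',T),('scene',C)]):
    print('plate',fit(o,.006,p0))
show(robot.camera('wrist'),'w1');show(robot.camera('scene'),'s1',(140,100,300,250),5)
s=robot.sense();print(s['eef_pos'],s['time'])
for t in ('thread_a','lid_hinge'): print([(d['location'],d['conf'],atz('wrist',d['location'],.09 if t!='lid_hinge' else .08).round(4)) for d in robot.spot_point('wrist',t)])
E
```

```text
plate (array([0.56601671, 0.21786696, 0.36736518]), np.float64(0.08177232207648899), array([-0. , -0. ,  0. , -0. , -0. ,  0. ,  0. ,  0.1]))
plate (array([0.56718784, 0.22097361, 0.35957827]), np.float64(0.20417823473368912), array([-0. ,  0. ,  0.1, -0. , -0.1, -0.2,  0. ,  0.2]))
plate (array([0.56668393, 0.21965863, 0.36353547]), np.float64(0.6481131755762135), array([-0.5, -0.3, -0.4, -0.2, -0.6, -0.1, -0.6, -0.1, -0.5, -0.2, -0.3,
       -0.1, -0.6, -0.2, -0.6,  0.1]))
[ 0.65570452 -0.25721298  0.22232806] 5.675
[([267.1, 37.0], 0.97, array([ 0.514 , -0.2621,  0.09  ])), ([367.1, 168.4], 0.61, array([ 0.6523, -0.205 ,  0.09  ]))]
[([316.9, 156.6], 0.95, array([ 0.629 , -0.2494,  0.08  ]))]
```

View pics/w1.png

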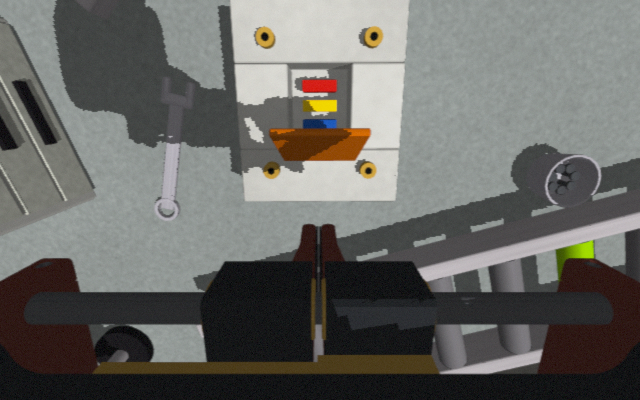

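View pics/s1.png

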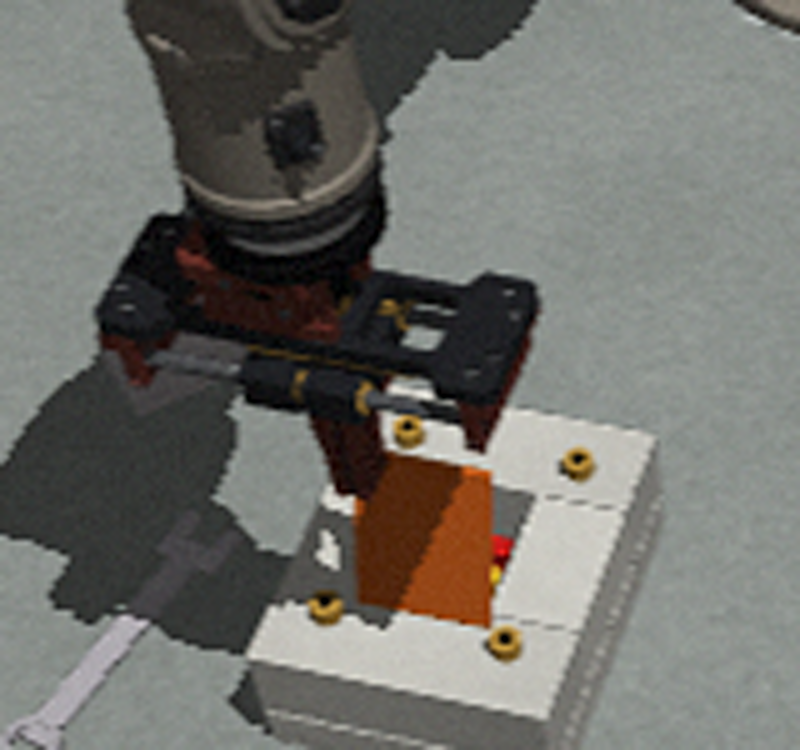

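Emit:
servo_tool(
  dr=[
    [0,0,0],
    [0,0,0],
    [0,0,0],
    [0,0,0],
    [0,0,0],
    [0,0,0],
    [0,0,0],
    [0,0,0],
    [0,0,0],
    [0,0,0],
    [0,0,0],
    [0,0,0],
    [0,0,0],
    [0,0,0],
  ],
  slide=[
    [0,0.964,0],
    [0,0.964,0],
    [0,0.964,0],
    [-0.48,0,0],
    [-0.48,0,0],
    [-0.276,0.052,0],
    [-0.276,0.052,0],
    [-0.26,0.106,0],
    [-0.26,0.106,0],
    [-0.234,0.154,0],
    [-0.234,0.154,0],
    [-0.198,0.198,0],
    [-0.198,0.198,0],
    [0,0,0],
  ],
  jaw=[-1,-1,-1,-1,-1,-1,-1,-1,-1,-1,-1,-1,-1,-1],
)

```text
time: 7.52
eef_pos: [0.5854, -0.2373, 0.1241]
tcp_rot: [-0.7, 0.1, -0.099, 0.7]
force: [0.4, -0.2, 0.3]
finger_gap: 0.004
```

```bash
python3 - <<'E'
from fit import *
show(robot.camera('wrist'),'w2');show(robot.camera('scene'),'s2',(140,100,300,250),5)
s=robot.sense();print(s['eef_pos'],s['time'],s['force'])
E
```

```text
[ 0.58600166 -0.2374558   0.12452366] 7.625 [-0.0474416   0.42656519  0.53802618]
```

View pics/w2.png

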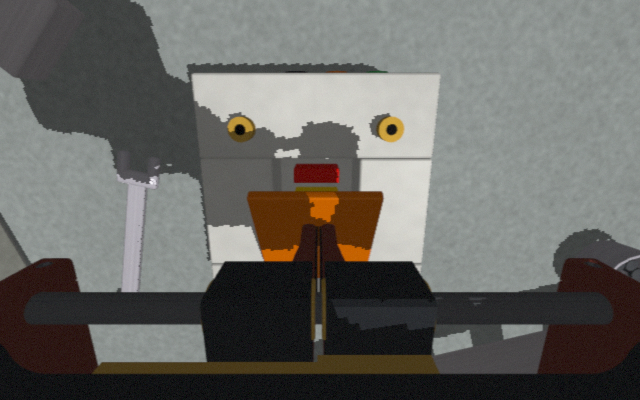

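View pics/s2.png

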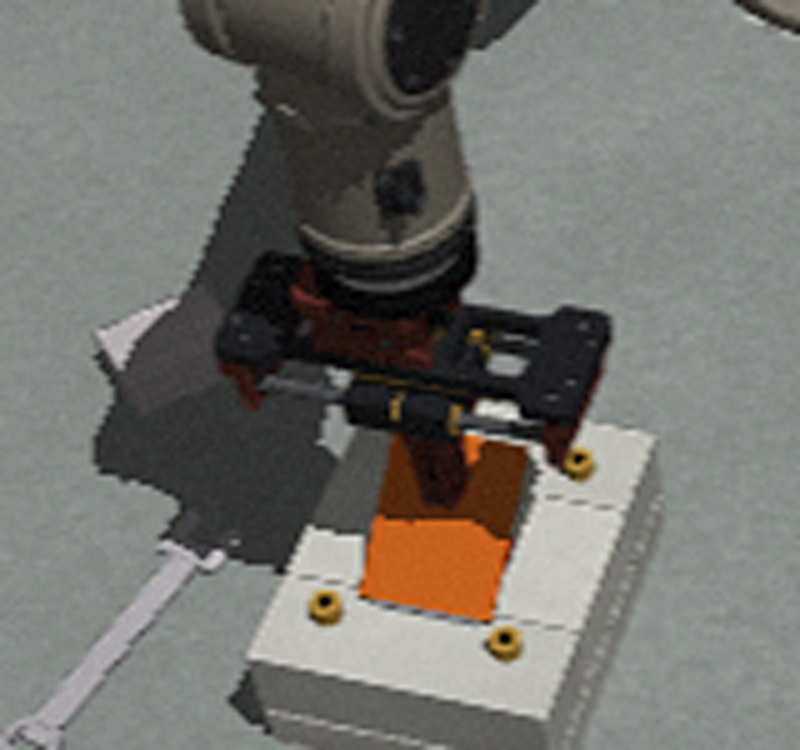

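Emit:
servo_tool(
  dr=[
    [0,0,0],
    [0,0,0],
    [0,0,0],
    [0,0,0],
    [0,0,0],
    [0,0,0],
    [0,0,0],
    [0,0,0],
    [0,0,0],
  ],
  slide=[
    [-0.156,0.234,0],
    [-0.156,0.234,0],
    [-0.104,0.26,0],
    [-0.104,0.26,0],
    [-0.03,0.14,0],
    [-0.03,0.14,0],
    [-0.02,0.14,0],
    [0,0.14,0],
    [0,0.04,0],
  ],
  jaw=[-1,-1,-1,-1,-1,-1,-1,-1,-1],
)

```text
time: 8.75
eef_pos: [0.5716, -0.2334, 0.0861]
tcp_rot: [-0.7, 0.099, -0.099, 0.7]
force: [-6.8, 3.2, 18.1]
finger_gap: 0.003
```

```bash
python3 - <<'E'
from fit import *
show(robot.camera('wrist'),'w3');show(robot.camera('scene'),'s3',(140,100,300,250),5)
s=robot.sense();print(s['eef_pos'],s['time'],s['force'])
E
```

```text
[ 0.57161019 -0.23335379  0.08623835] 8.85 [-4.23360434  2.10303265 12.27281371]
```

View pics/w3.png

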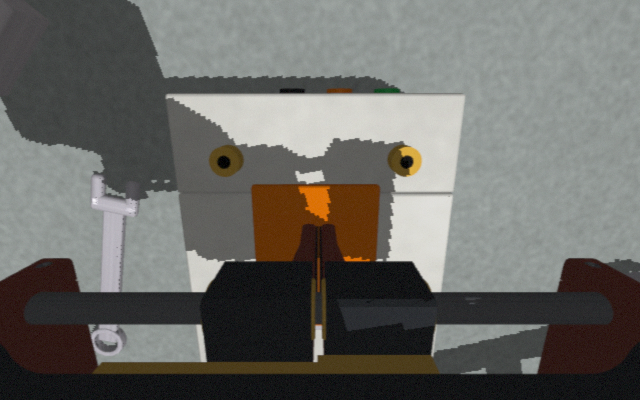

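View pics/s3.png

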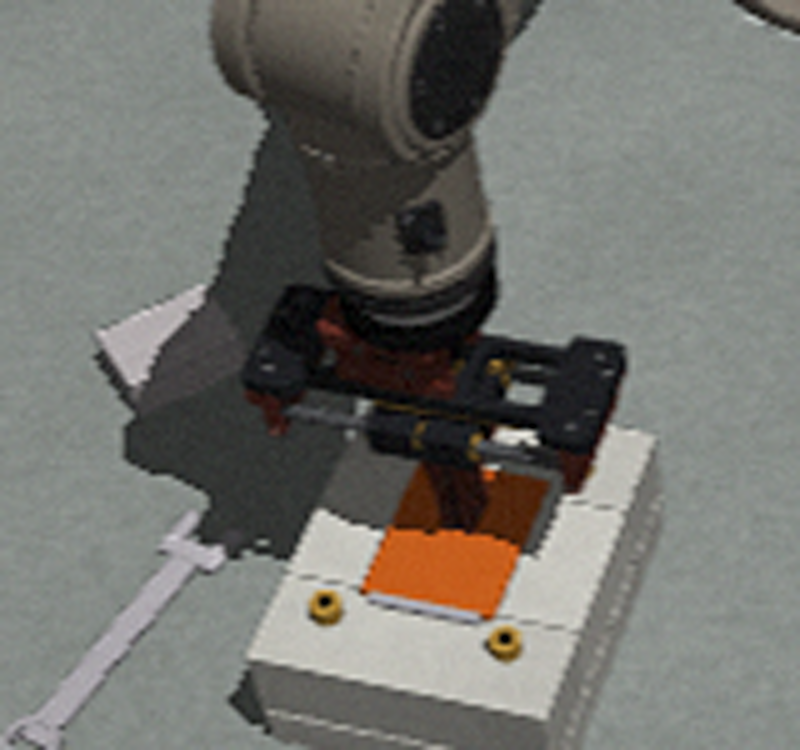

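Emit:
servo_tool(
  dr=[
    [0,0,0],
    [0,0,0],
    [0,-9.2,0],
    [0,-9.2,0],
    [0,-9.2,0],
    [0,-9.3,0],
    [0,0,0],
  ],
  slide=[
    [0,0.04,0],
    [0,0,0],
    [0,-1,0],
    [0,-1,0],
    [0,-1,0],
    [0,-1,0],
    [0,-1,0],
  ],
  jaw=[-1,-1,-1,-1,-1,-1,-1],
)

```text
time: 9.72
eef_pos: [0.5718, -0.2336, 0.2098]
tcp_rot: [-0.695, -0.128, 0.128, 0.695]
force: [-0.0, -0.4, 0.2]
finger_gap: 0.005
```

Emit:
servo_tool(
  dr=[
    [0,0,0],
    [0,0,0],
    [0,0,0],
    [0,0,0],
    [0,0,0],
    [0,0,0],
    [0,0,0],
    [0,0,0],
    [0,0,0],
    [0,0,0],
    [0,0,0],
    [0,0,0],
    [0,0,0],
    [0,0,0],
    [0,0,0],
    [0,0,0],
    [0,0,0],
    [0,0,0],
  ],
  slide=[
    [0.53,0,1],
    [0.53,0,1],
    [0.53,0,1],
    [0.53,0,1],
    [0.53,0,1],
    [0.53,0,1],
    [0.53,0,1],
    [0.53,0,1],
    [0.53,0,1],
    [0.53,0,1],
    [0.53,0,1],
    [0.53,0,1],
    [0.53,0,1],
    [0.53,0,1],
    [0.53,0,1],
    [0.53,0,1],
    [0.53,0,1],
    [0,0,0],
  ],
  jaw=[1,1,1,1,1,1,1,1,1,1,1,1,1,1,1,1,1,1],
)

```text
time: 11.98
eef_pos: [0.6311, 0.2473, 0.2086]
tcp_rot: [-0.695, -0.129, 0.129, 0.696]
force: [0.3, -0.9, 0.0]
finger_gap: 0.999
```

```bash
python3 - <<'E'
from fit import *
import pickle
s=robot.sense();show(robot.camera('wrist'),'w4');show(robot.camera('scene'),'s4',(140,130,300,250),5);show(robot.camera('top'),'t4',(340,110,480,270),4)
print(s['eef_pos'],s['tcp_rot'],s['time'],s['force'],s['qpos'].round(2) if hasattr(s['qpos'],'round') else s['qpos'])
for t,z in (('hole_a',.006),('grip',.038),('plate',0)): print(t,[(np.round(d['location'],1),d['conf'],atz('wrist',d['location'],z,s).round(4)) for d in robot.spot_point('wrist',t)])
E
```

```text
[0.63108808 0.24730609 0.20860574] [-0.69475661 -0.12889999  0.12917174  0.69571022] 11.975 [ 0.3051051  -0.9231615   0.04136983] [-0.56  0.5   0.13  1.57 -0.07  1.08  1.53]
hole_a [(array([355.1, 160.9]), 0.96, array([0.6025, 0.2845, 0.006 ])), (array([272.5,  58. ]), 0.82, array([0.5297, 0.1543, 0.006 ]))]
grip [(array([314.4, 113.4]), 0.55, array([0.5678, 0.2189, 0.038 ]))]
plate [(array([318. , 112.5]), 0.73, array([0.566 , 0.2223, 0.    ]))]
```

View pics/w4.png

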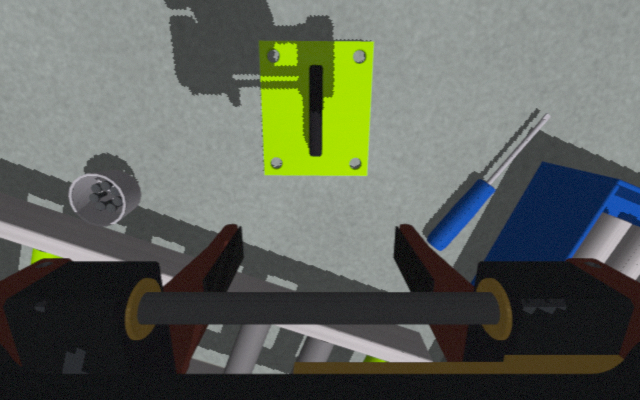

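View pics/s4.png

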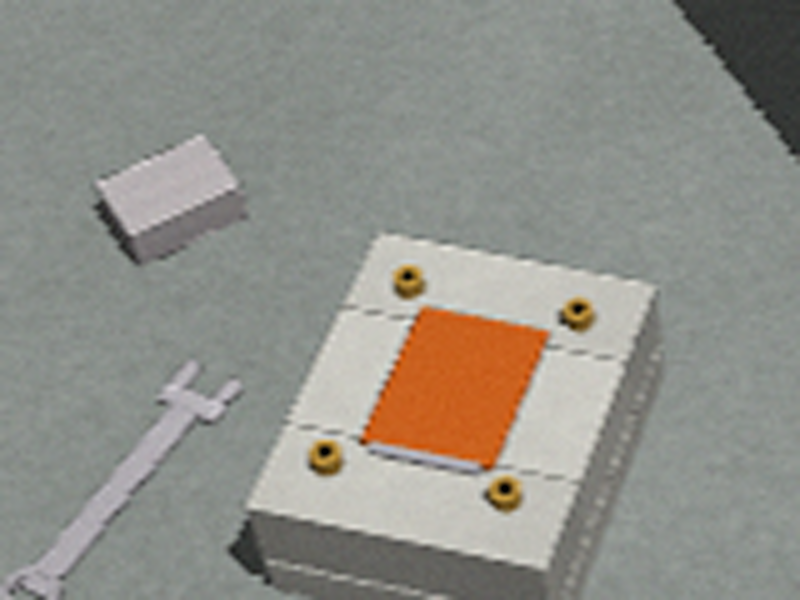

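View pics/t4.png

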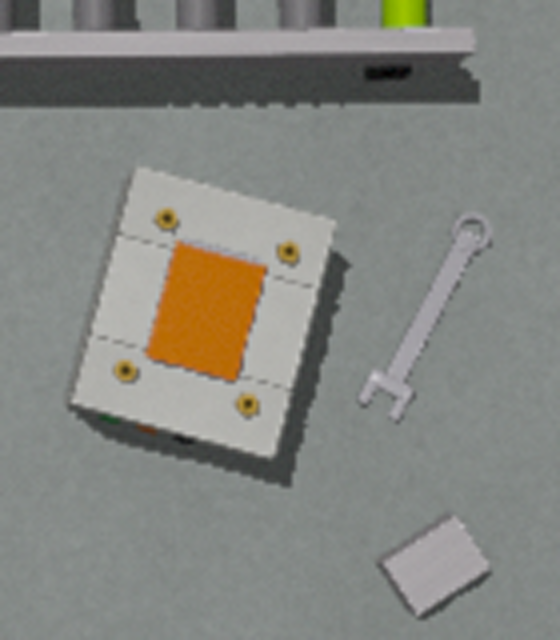

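```bash
python3 - <<'E'
from fit import *
s=robot.sense()
W=[[355,163],[277,163],[273,57],[360,57]]
r=fit([('wrist',W)],.006,[.567,.22,.36],s);print(r)
p=r[0]
Rt=R.from_quat(s['tcp_rot']).as_matrix();print(Rt.round(3))
for q in (p,[.5667,.2197,.3635]):
  d=np.array([q[0],q[1],.038])-s['eef_pos']; print('to grip tool units',(Rt.T@d/.025).round(3), 'yawerr deg',np.degrees(q[2]-np.arctan2(Rt[1,0],Rt[0,0])))
# lid check
u=[.5844,-.2377,-.2805]; c,sn=np.cos(u[2]),np.sin(u[2])
for th in (0,.06,.12):
    P=[]
    for y in (36,-36):
        x=46-92*np.cos(th)+6*np.sin(th); z=80+92*np.sin(th)+6*np.cos(th)
        P.append([u[0]+(c*x-sn*y)/1e3,u[1]+(sn*x+c*y)/1e3,z/1e3])
    for y in (36,-36):
        P.append([u[0]+(c*46-sn*y)/1e3,u[1]+(sn*46+c*y)/1e3,.086])
    print(th,((proj('scene',P)-[140,130])*5).round(0).tolist(),((proj('top',P)-[340,110])*4).round(0).tolist())
# unit from wrist w1 at recorded pose
s1=dict(eef_pos=np.array([.6557,-.2572,.2223]),tcp_rot=np.array([.7005,-.0995,.0995,-.7]))
s1['tcp_rot']=R.from_matrix(np.array([[np.cos(-.281),0,-np.sin(-.281)],[np.sin(-.281),0,np.cos(-.281)],[0,-1,0]])).as_quat()
print(fit([('wrist',[[368,170],[271,170],[265,37],[373,37]])],.09,u,s1))
E
```

```text
(array([0.56753634, 0.21540502, 0.35769849]), np.float64(0.8281170349341664), array([ 0.6,  0.8, -0.4,  0.5,  0. , -0.7, -0.3, -0.4]))
[[ 0.936  0.    -0.353]
 [ 0.353 -0.001  0.936]
 [-0.    -1.    -0.001]]
to grip tool units [-2.79   6.851 -0.092] yawerr deg -0.18054518534547556
to grip tool units [-2.76   6.851  0.081] yawerr deg 0.15185687680511903
0 [[548.0, 330.0], [420.0, 305.0], [491.0, 468.0], [357.0, 441.0]] [[143.0, 355.0], [235.0, 381.0], [175.0, 239.0], [266.0, 264.0]]
0.06 [[547.0, 325.0], [418.0, 300.0], [491.0, 468.0], [357.0, 441.0]] [[144.0, 354.0], [236.0, 380.0], [175.0, 239.0], [266.0, 264.0]]
0.12 [[545.0, 319.0], [416.0, 294.0], [491.0, 468.0], [357.0, 441.0]] [[146.0, 353.0], [238.0, 378.0], [175.0, 239.0], [266.0, 264.0]]
(array([ 0.58379659, -0.23549646, -0.27741399]), np.float64(0.956890029556547), array([ 0.1,  0.7, -0.3,  1. , -0.5, -0.4,  0.8, -0.8]))
```

Emit:
servo_tool(
  dr=[
    [0,0,0],
    [0,0,0],
    [0,0,0],
    [0,0,0],
    [0,0,0],
    [0,0,0],
    [0,0,0],
    [0,0,0],
    [0,0,0],
    [0,0,0],
  ],
  slide=[
    [-0.92,0.6,0],
    [-0.92,0.9,0],
    [-0.92,0.95,0],
    [0,0.95,0],
    [0,0.95,0],
    [0,0.95,0],
    [0,0.9,0],
    [0,0.7,0],
    [0,0.68,0],
    [0,0,0],
  ],
  jaw=[1,1,1,1,1,1,1,1,1,1],
)

```text
time: 13.52
eef_pos: [0.5664, 0.2189, 0.0185]
tcp_rot: [0.696, 0.127, -0.128, -0.695]
force: [-1.1, 0.5, 0.1]
finger_gap: 1.003
```

```bash
python3 - <<'E'
from fit import *
show(robot.camera('wrist'),'w5');show(robot.camera('scene'),'s5',(330,110,470,250),5)
s=robot.sense();print(s['eef_pos'],s['time'],s['force'])
E
```

```text
[0.56752759 0.21942406 0.01997569] 13.625 [-0.01962128 -1.12935635 -0.32286567]
```

View pics/w5.png

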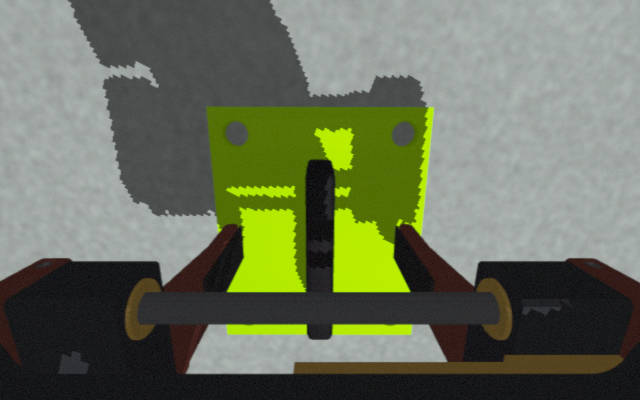

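View pics/s5.png

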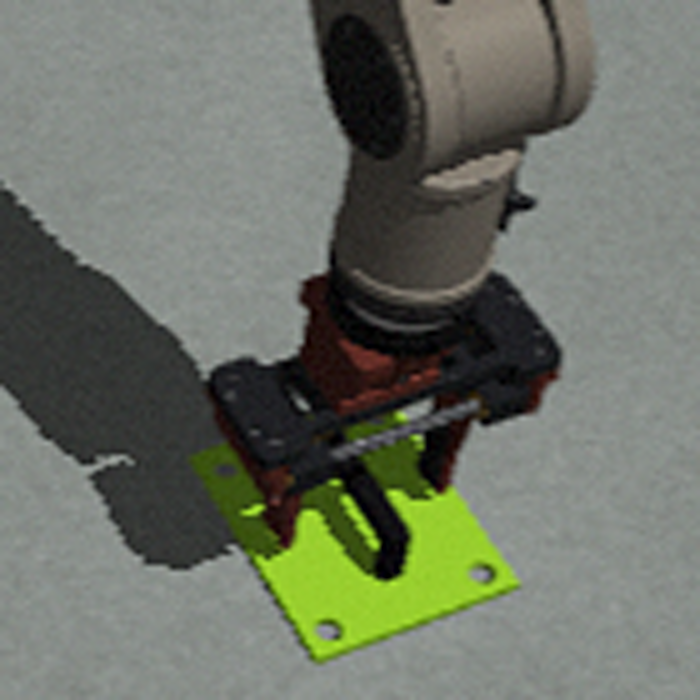

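Emit:
servo_tool(
  dr=[
    [0,0,0],
    [0,0,0],
    [0,0,0],
    [0,0,0],
    [0,0,0],
    [0,0,0],
    [0,0,0],
    [0,0,0],
    [0,0,0],
  ],
  slide=[
    [0,0,0],
    [0,0,0],
    [0,0,0],
    [0,0,0],
    [0,0,0],
    [0,0,0],
    [0,0,0],
    [0,0,0],
    [0,0,0],
  ],
  jaw=[-1,-1,-1,-1,-1,-1,-1,-1,-1],
  force=45,
)

```text
time: 14.75
eef_pos: [0.5671, 0.2194, 0.0196]
tcp_rot: [-0.695, -0.128, 0.128, 0.696]
force: [-0.7, 0.2, 0.1]
finger_gap: 0.157
```

Emit:
servo_tool(
  dr=[
    [0,0,0],
    [0,0,0],
    [0,0,0],
    [0,0,0],
    [0,0,0],
    [0,0,0],
    [0,0,0],
    [0,0,0],
    [0,0,0],
    [0,0,0],
    [0,0,0],
    [0,0,0],
    [0,0,0],
  ],
  slide=[
    [0,-0.1,0],
    [0,-0.2,0],
    [0,-0.4,0],
    [0,-0.7,0],
    [0,-0.8,0],
    [0,-0.8,0],
    [0,-0.8,0],
    [0,-0.8,0],
    [0,-0.8,0],
    [0,-0.8,0],
    [0,-0.5,0],
    [0,-0.2,0],
    [0,0,0],
  ],
  jaw=[-1,-1,-1,-1,-1,-1,-1,-1,-1,-1,-1,-1,-1],
)

```text
time: 16.38
eef_pos: [0.5671, 0.2193, 0.1923]
tcp_rot: [-0.695, -0.128, 0.128, 0.696]
force: [-0.4, 0.3, -3.1]
finger_gap: 0.154
```

```bash
python3 - <<'E'
from fit import *
s=robot.sense();show(robot.camera('wrist'),'w6');show(robot.camera('scene'),'s6',(330,90,490,250),4)
print(s['eef_pos'],s['time'],s['force'],s['wrist_torque'],s['finger_gap'])
E
```

```text
[0.56708327 0.21934333 0.19226872] 16.375 [-0.4469938   0.31309588 -3.12205711] [ 0.0526294  0.0501557 -0.0124104] 0.15409135837885093
```

View pics/w6.png

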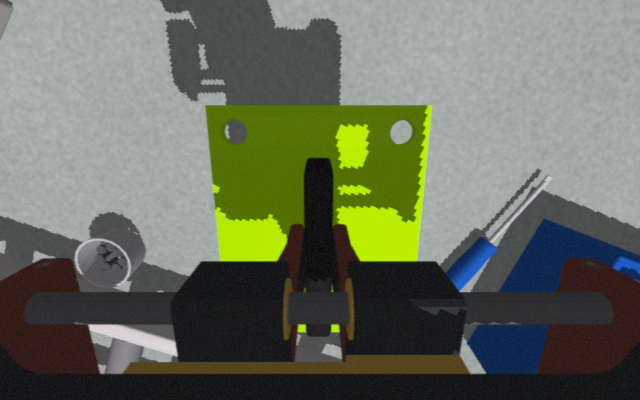

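View pics/s6.png

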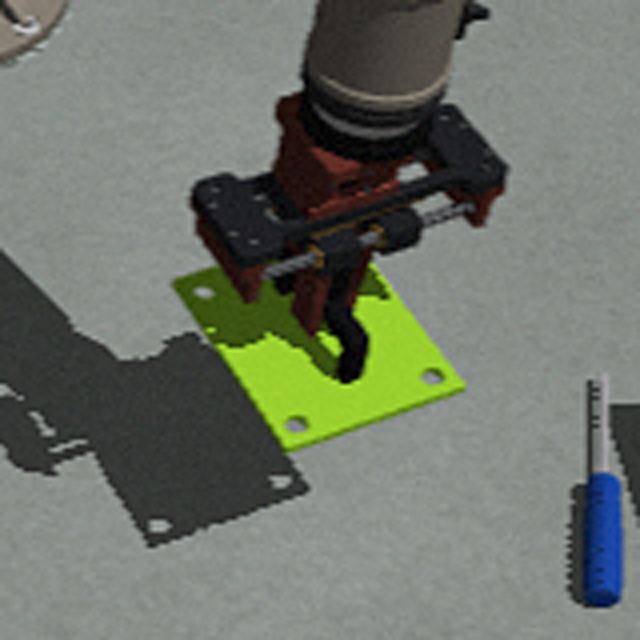

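Emit:
servo_tool(
  dr=[
    [0,3.6,0],
    [0,7,0],
    [0,8,0],
    [0,8,0],
    [0,7,0],
    [0,3.1,0],
  ],
  slide=[
    [0,0,0],
    [0,0,0],
    [0,0,0],
    [0,0,0],
    [0,0,0],
    [0,0,0],
  ],
  jaw=[-1,-1,-1,-1,-1,-1],
)

```text
time: 17.23
eef_pos: [0.5667, 0.2192, 0.1912]
tcp_rot: [0.701, -0.099, 0.098, -0.7]
force: [0.4, -0.0, -2.5]
finger_gap: 0.156
```

Emit:
servo_tool(
  dr=[
    [0,0,0],
    [0,0,0],
    [0,0,0],
    [0,0,0],
    [0,0,0],
    [0,0,0],
    [0,0,0],
    [0,0,0],
    [0,0,0],
    [0,0,0],
    [0,0,0],
    [0,0,0],
    [0,0,0],
    [0,0,0],
    [0,0,0],
    [0,0,0],
    [0,0,0],
    [0,0,0],
    [0,0,0],
    [0,0,0],
  ],
  slide=[
    [0.13,0,-0.4],
    [0.23,0,-0.7],
    [0.296,0,-0.9],
    [0.296,0,-0.9],
    [0.296,0,-0.9],
    [0.296,0,-0.9],
    [0.296,0,-0.9],
    [0.296,0,-0.9],
    [0.296,0,-0.9],
    [0.296,0,-0.9],
    [0.296,0,-0.9],
    [0.296,0,-0.9],
    [0.296,0,-0.9],
    [0.296,0,-0.9],
    [0.296,0,-0.9],
    [0.296,0,-0.9],
    [0.296,0,-0.9],
    [0.296,0,-0.9],
    [0.2,0,-0.6],
    [0.1,0,-0.3],
  ],
  jaw=[-1,-1,-1,-1,-1,-1,-1,-1,-1,-1,-1,-1,-1,-1,-1,-1,-1,-1,-1,-1],
)

```text
time: 19.73
eef_pos: [0.5838, -0.2136, 0.1921]
tcp_rot: [0.7, -0.099, 0.098, -0.7]
force: [-0.1, 1.0, -2.9]
finger_gap: 0.156
```

```bash
python3 - <<'E'
from fit import *
s=robot.sense()
print(s['eef_pos'],s['time'],s['force'],s['wrist_torque'],s['finger_gap'])
M=R.from_quat(s['tcp_rot']).as_matrix();print(np.arctan2(M[1,0],M[0,0]),M.round(4)); print(M.T@(np.array([.5845,-.237,.13])-s['eef_pos'])/.025)
E
```

```text
[ 0.58384768 -0.21355737  0.19210886] 19.725 [-0.06486218  0.95483748 -2.92390032] [ 0.02304841 -0.0605437   0.01111636] 0.15580608842530408
-0.27929577688087387 [[ 9.612e-01 -2.000e-04  2.757e-01]
 [-2.757e-01 -2.000e-04  9.612e-01]
 [-2.000e-04 -1.000e+00 -2.000e-04]]
[ 0.28405046  2.48452016 -0.89356815]
```

Emit:
servo_tool(
  dr=[
    [0,0,0],
    [0,0,0],
    [0,0,0],
    [0,0,0],
    [0,0,0],
    [0,0,0],
  ],
  slide=[
    [0.14,0,-0.45],
    [0.14,0.5,-0.44],
    [0,0.6,0],
    [0,0.5,0],
    [0,0.3,0],
    [0,0,0],
  ],
  jaw=[-1,-1,-1,-1,-1,-1],
)

```text
time: 20.48
eef_pos: [0.5848, -0.2346, 0.1438]
tcp_rot: [-0.7, 0.098, -0.097, 0.7]
force: [0.2, 0.5, -2.9]
finger_gap: 0.154
```

```bash
python3 - <<'E'
from fit import *
s=robot.sense()
print(s['eef_pos'],s['time'],s['force'],s['finger_gap'])
ims={c:robot.camera(c) for c in('wrist','scene','top')}
show(ims['wrist'],'w7',(180,60,460,270),2.8); show(ims['scene'],'s7',(160,110,300,250),4); show(ims['top'],'t7',(340,110,480,250),4)
for c in ims: cv2.imwrite(f'pics/{c}7full.png',ims[c][:,:,::-1])
E
```

```text
[ 0.58475777 -0.23459927  0.14375764] 20.475 [ 0.19290496  0.5155399  -2.89824178] 0.1544245765801225
```

View pics/w7.png

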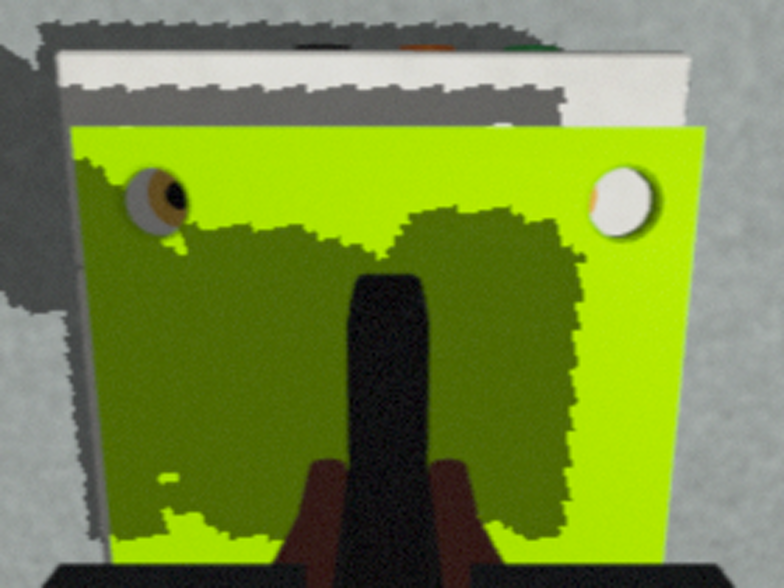

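View pics/s7.png

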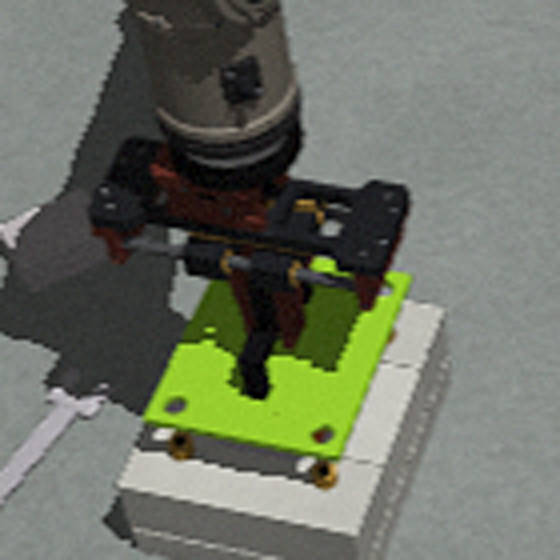

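View pics/t7.png

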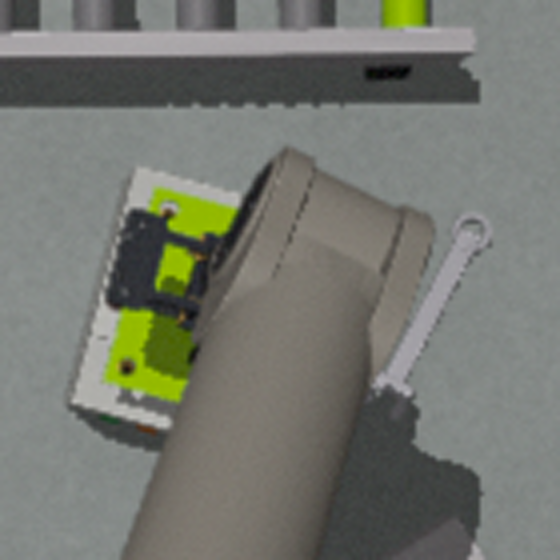

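```bash
cat > m.py <<'E'
from fit import *
def toolhit(uv,dy):   # wrist pixel -> tool coords on plane tool y=dy
    c=robot.calibration('wrist');T=c['tool_from_camera']
    d=T[:3,:3]@np.array([(uv[0]-c['cx'])/c['fx'],(uv[1]-c['cy'])/c['fy'],1.]); o=T[:3,3]
    return o+d*(dy-o[1])/d[1]
E
python3 - <<'E'
from m import *
a=lambda x,y:(x/2.8+180,y/2.8+60)
for n,p in (('L',(156,201)),('R',(624,202))):
    print('hole',n,(toolhit(a(*p),.0136)*1e3).round(1), a(*p))
h=.1438-.09
print('threadL',(toolhit(a(180,195),h)*1e3).round(1))
# scene: visible holes & standoffs
s=robot.sense(); M=R.from_quat(s['tcp_rot']).as_matrix()
b=lambda x,y:(x/4+160,y/4+110)
for n,p,z in (('hole+-',(176,405),.1302),('hole++',(323,435),.1302),('th',(180,439),.09),('th',(323,467),.09)):
    P=atz('scene',b(*p),z); print(n,P.round(4),(M.T@(P-s['eef_pos'])*1e3).round(1))
c=lambda x,y:(x/4+340,y/4+110)
for n,p in (('hole++',(168,209)),('hole-+',(127,366))):
    P=atz('top',c(*p),.1302); print(n,P.round(4),(M.T@(P-s['eef_pos'])*1e3).round(1))
im=cv2.imread('pics/scene7full.png'); show(im[:,:,::-1],'s7b',(190,195,260,240),11)
im=cv2.imread('pics/wrist7full.png'); show(im[:,:,::-1],'w7b',(215,110,425,155),3.7)
E
```

```text
hole L [-61.3  13.6 -46.7] (235.71428571428572, 131.78571428571428)
hole R [-61.1  13.6  48.2] (402.8571428571429, 132.14285714285717)
threadL [-59.9  53.8 -51.3]
hole+- [ 0.6291 -0.2955  0.1302] [ 58.4  14.9 -46. ]
hole++ [ 0.656  -0.2035  0.1302] [59.1 14.9 49.8]
th [ 0.6258 -0.3002  0.09  ] [ 56.5  55.1 -51.4]
th [ 0.6515 -0.2084  0.09  ] [56.  55.1 43.9]
hole++ [ 0.6559 -0.2045  0.1302] [59.3 14.9 48.8]
hole-+ [ 0.5406 -0.1725  0.1302] [-60.4  14.8  48. ]
```

View pics/s7b.png

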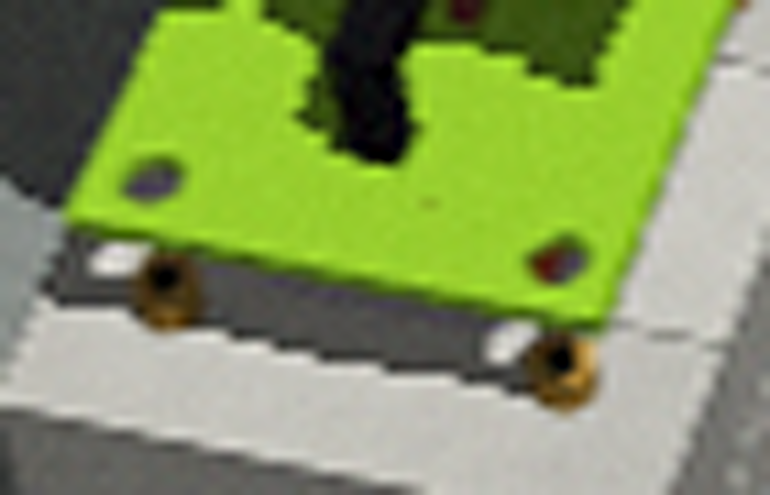

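View pics/w7b.png

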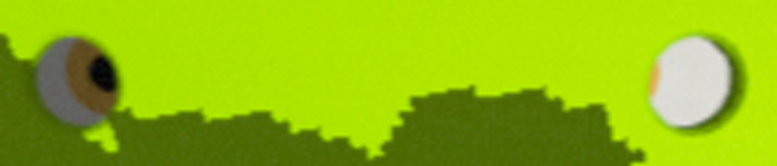

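Emit:
servo_tool(
  dr=[
    [0,0,0],
    [0,0,0],
    [0,0,0],
    [0,0,0],
    [0,0,0],
  ],
  slide=[
    [0,0,-0.1],
    [0,0.15,-0.09],
    [0,0.25,0],
    [0,0.15,0],
    [0,0,0],
  ],
  jaw=[-1,-1,-1,-1,-1],
)

```text
time: 21.25
eef_pos: [0.5835, -0.2396, 0.1303]
tcp_rot: [-0.7, 0.098, -0.097, 0.7]
force: [0.9, -0.1, -3.0]
finger_gap: 0.156
```

```bash
python3 - <<'E'
from m import *
s=robot.sense()
print(s['eef_pos'],s['time'],s['force'],s['finger_gap'])
ims={c:robot.camera(c) for c in('wrist','scene','top')}
show(ims['wrist'],'w8',(215,110,425,155),3.7); show(ims['scene'],'s8',(190,195,260,240),11); show(ims['top'],'t8',(360,140,420,210),9)
for c in ims: cv2.imwrite(f'pics/{c}8full.png',ims[c][:,:,::-1])
E
```

```text
[ 0.58351059 -0.23957738  0.13030461] 21.25 [ 0.86218966 -0.09475561 -3.02029666] 0.1557184745496321
```

View pics/w8.png

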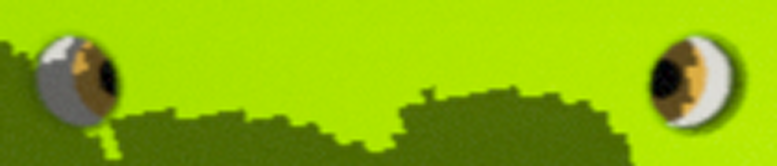

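View pics/s8.png

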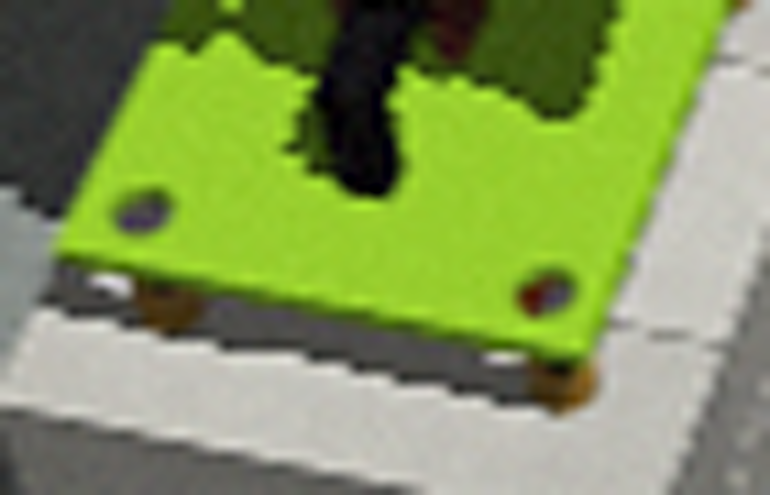

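View pics/t8.png

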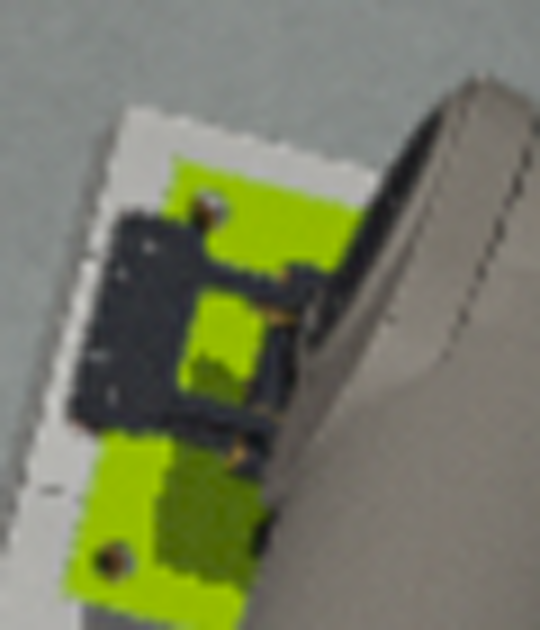

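```bash
python3 - <<'E'
from m import *
a=lambda x,y:(x/3.7+215,y/3.7+110)
s=robot.sense()
hL,hR=[toolhit(a(*p),.0136)*1e3 for p in((77,81),(698,82))]
tL,tR=[toolhit(a(*p),.0403)*1e3 for p in((117,76),(665,78))]
print('wrist h',hL.round(1),hR.round(1),'t',tL.round(1),tR.round(1),'t-h',(tL-hL).round(1),(tR-hR).round(1))
M=R.from_quat(s['tcp_rot']).as_matrix()
W=lambda P:(M.T@(P-s['eef_pos'])*1e3).round(1)
b=lambda x,y:(x/11+190,y/11+195)
zt=.1303-.0136
H=[W(atz('scene',b(*p),zt)) for p in((143,212),(547,292))]
# threads from s4 and s7 (unobstructed)
Ts=[W(atz('scene',p,.09)) for p in((164/11+190,275/11+195),(562/11+190,358/11+195))]
Ts2=[W(atz('scene',p,.09)) for p in([205.2,221.4],[241,228.4])]
print('scene h',H,'t',Ts,Ts2)
c=lambda x,y:(x/9+360,y/9+140)
H=[W(atz('top',c(*p),zt)) for p in((209,210),(114,560))]
Tt=[W(atz('top',p,.09)) for p in([381.6,164.6],[371.4,202.6])]
Tt2=[W(atz('top',(x/4+340,y/4+110),.09)) for x,y in((167,219),(125.5,371.5))]
print('top h',H,'t',Tt,Tt2)
im=cv2.imread('pics/top8full.png')[:,:,::-1]; show(im,'t8b',(370,150,400,210),10)
im=cv2.imread('pics/scene0.png')[:,:,::-1]; show(im,'s0b',(190,195,260,240),11)
im=cv2.imread('pics/top0.png')[:,:,::-1]; show(im,'t0b',(370,150,400,210),10)
E
```

```text
wrist h [-61.2  13.6 -46.6] [-61.1  13.6  48.7] t [-60.2  40.3 -46.6] [-59.9  40.3  50.2] t-h [ 1.  26.7  0. ] [ 1.2 26.7  1.5]
scene h [array([ 59.2,  14.3, -46.1]), array([59.1, 14.3, 50.2])] t [array([ 57.6,  41. , -46.5]), array([58.4, 41. , 50.3])] [array([ 61.5,  41. , -44.2]), array([61., 41., 51.])]
top h [array([59.5, 14.3, 47.8]), array([-60.6,  14.3,  48.2])] t [array([58.6, 41. , 48.7]), array([-60.9,  41. ,  48.6])] [array([58.3, 41. , 48.1]), array([-61.7,  41. ,  48.5])]
```

View pics/t8b.png

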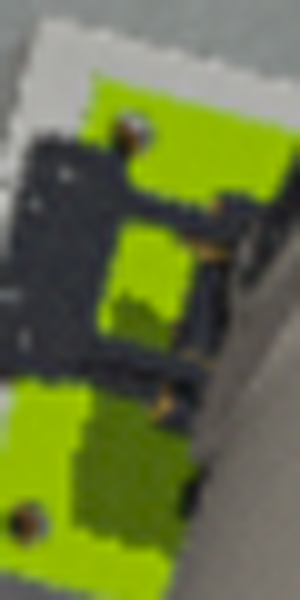

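View pics/s0b.png

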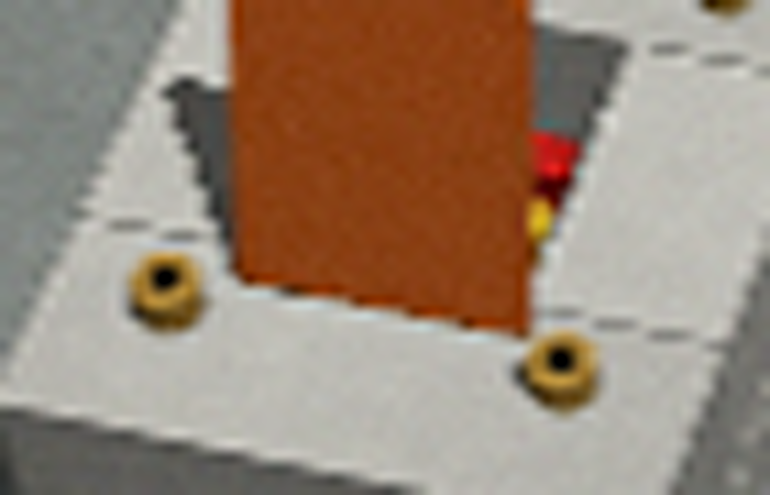

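View pics/t0b.png

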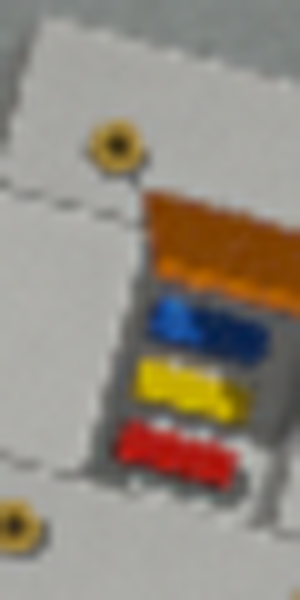

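Emit:
servo_tool(
  dr=[
    [0,0,0],
    [0,0,0],
    [0,0,0],
    [0,0,0],
    [0,0,0],
    [0,0,0],
  ],
  slide=[
    [0,0,0.02],
    [0,0,0],
    [0,0,0],
    [0,0,0],
    [0,0,0],
    [0,0,0],
  ],
  jaw=[-1,-1,-1,-1,-1,-1],
)

```text
time: 22.15
eef_pos: [0.5839, -0.2393, 0.1309]
tcp_rot: [-0.7, 0.098, -0.098, 0.7]
force: [0.2, -0.1, -3.2]
finger_gap: 0.155
```

```bash
python3 - <<'E'
from m import *
s=robot.sense()
print(s['eef_pos'],s['time'],s['force'],s['finger_gap'],np.abs(s['joint_vel']).max())
show(robot.camera('wrist'),'w9',(180,60,460,270),2.8);show(robot.camera('scene'),'s9',(150,110,310,260),4)
s=robot.sense();print(s['eef_pos'])
E
```

```text
[ 0.58394781 -0.23932791  0.13088207] 22.15 [ 0.16867279 -0.06259983 -3.2186884 ] 0.15476935452884247 0.002138273271756469
[ 0.58393421 -0.23930771  0.13087346]
```

View pics/w9.png

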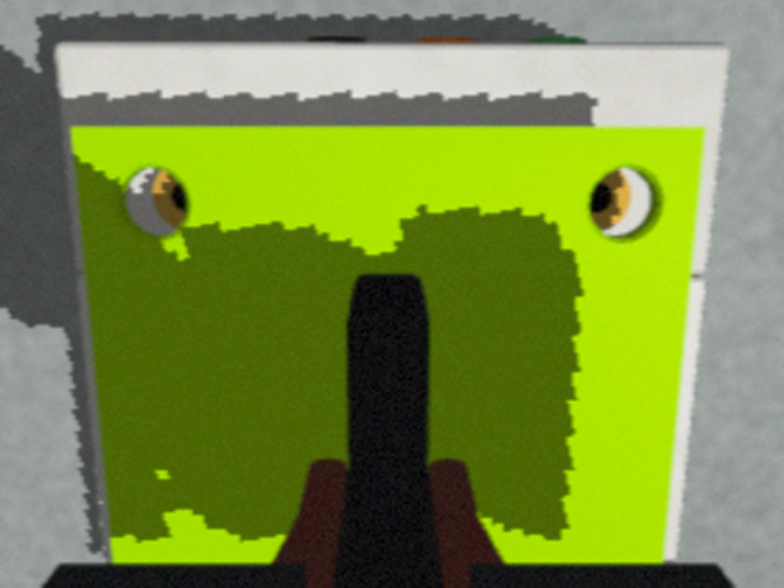

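View pics/s9.png

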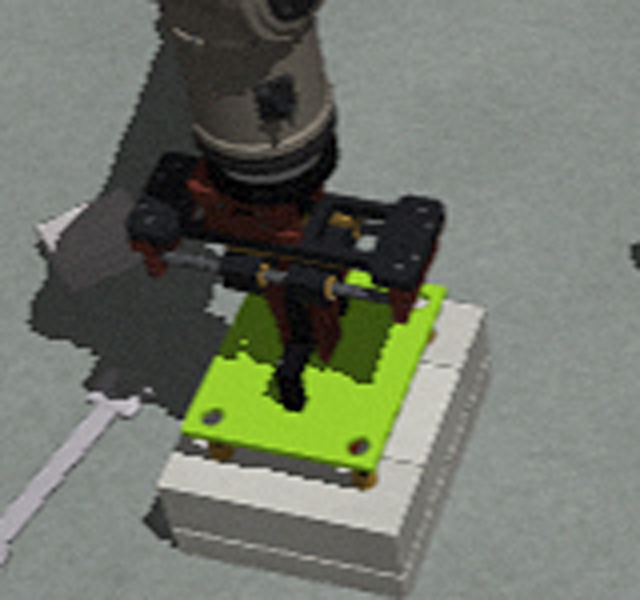

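```bash
python3 -c "
from cell import robot
print(robot.job_done())"
```

```text
the job is handed in; nothing more can be done
None
```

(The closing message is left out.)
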